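Turn the four-way tube blocks to their large wells

TASK

The two white four-way tube blocks are standing on their narrow sides with the small wells up, but the next samples are 50 ml tubes. Push each block over with your fingertips, on the spot, so that it lies flat on the bench with its four large wells facing up. Do not pick the blocks up or shove them along the bench, and leave everything else standing where it is.

Things in the scene. Friction and masses are not known exactly. Their poses are not given: they have to be found in the camera images.
- block_a: White four-way tube block, loose, empty, 0.2 to 0.3 kg: 52 mm thick (own x), 174 long (y), 95 high (z) as it stands. Four large wells in its -x face, 12 middling in +x, 32 small in +z (up at the start) and in -z. Origin: centre of its -z face. At the start the large wells face towards the robot (own x within 20 deg of world +x), on the left or right. It must end with own -x up.
- block_a_wells (a point): Centre of its large-well face, 47.5 mm up as it stands, 26 mm from the middle plane along own -x. Wells 30 mm wide, 34 deep, at 21 and 63 mm either side along own y; the face is solid from 64 mm up. Pushed level along own +x with the fingertips 70 to 85 mm above the bench the block tips without slipping; lower down it may slide.
- block_a_foot (a point): Middle of its lower +x edge, about which it should tip on to its +x face; stays on the bench, 26 mm along own +x from the origin. Past about 29 deg the block falls over by itself, then covers the bench from this edge to 95 mm beyond it along the way it was pushed.
- block_a_center (a point): Centre of the block, 47.5 mm from its origin along own z: 47.5 mm above the bench as it stands, 26 mm as it lies. Fixed bench equipment (sample rack 210 mm high, centrifuge, mixer, microscope 330 mm high) stands only beyond world x = 0.76, beyond |y| = 0.55, and where |y| > 0.36 beyond x = 0.58; inside those limits nothing is over 120 mm high.
- block_b: White four-way tube block, loose, empty, 0.2 to 0.3 kg: 52 mm thick (own x), 174 long (y), 95 high (z) as it stands. Four large wells in its -x face, 12 middling in +x, 32 small in +z (up at the start) and in -z. Origin: centre of its -z face. At the start the large wells face away from the robot (own x within 20 deg of world -x), on the left or right. It must end with own -x up.
- block_b_wells (a point): Centre of its large-well face, 47.5 mm up as it stands, 26 mm from the middle plane along own -x. Wells 30 mm wide, 34 deep, at 21 and 63 mm either side along own y; the face is solid from 64 mm up. Pushed level along own +x with the fingertips 70 to 85 mm above the bench the block tips without slipping; lower down it may slide.
- block_b_foot (a point): Middle of its lower +x edge, about which it should tip on to its +x face; stays on the bench, 26 mm along own +x from the origin. Past about 29 deg the block falls over by itself, then covers the bench from this edge to 95 mm beyond it along the way it was pushed.
- block_b_center (a point): Centre of the block, 47.5 mm from its origin along own z: 47.5 mm above the bench as it stands, 26 mm as it lies. Fixed bench equipment (sample rack 210 mm high, centrifuge, mixer, microscope 330 mm high) stands only beyond world x = 0.76, beyond |y| = 0.55, and where |y| > 0.36 beyond x = 0.58; inside those limits nothing is over 120 mm high.
- cup_a: Bystander: clear squat sample cup with lid, 46 mm across, 36 mm high, standing between the blocks; origin under its centre.
- cup_b: Bystander: clear squat sample cup with lid, 46 mm across, 36 mm high, standing between the blocks; origin under its centre.
- tube50: Bystander: clear 50 ml tube with a blue screw cap, 29 mm in diameter (cap 35 mm), 114 mm high, standing upright between the blocks; origin under its centre.
- dropper: Bystander: small white dropper bottle, 32 mm in diameter, 75 mm high, standing to the left of the blocks; origin under its centre.
- stapler: Bystander: blue desk stapler, 36 x 138 x 52 mm high, lying to the right of the blocks; origin under its centre, long along its y.
- marker: Bystander: white marker pen with black cap, 130 mm long, 19 mm thick, lying to the right of the blocks; origin under its middle, long along its x.

How it is judged (in metres and radians):
At the end, for the whole second after the job is handed in: Both blocks lie flat on the bench, large wells up (own -x axis within 5 degrees of straight up, centre less than 30 mm above the bench) and at rest, the lower edge that each was tipped about less than 40 mm from where it was at the start (angle between each of block_a, block_b's own x axis and vertical above 3.05 rad and height (world z) of each of block_a_center, block_b_center below 0.03 m and distance of each of block_a_foot, block_b_foot from where it was at the start of the episode below 0.04 m and linear speed of each of block_a, block_b below 0.02 m/s and angular speed of each of block_a, block_b below 0.1 rad/s); the robot touches nothing.
It fails at once if a block is lifted: the edge it tips about rises more than 20 mm off the bench (height (world z) of any of block_a_foot, block_b_foot above 0.02 m).
It fails at once if a block is shoved along: the edge it tips about moves more than 60 mm (distance of any of block_a_foot, block_b_foot from where it was at the start of the episode above 0.06 m).
It fails at once if a loose bystander is moved more than 20 mm (distance of any of cup_a, cup_b, tube50, dropper, stapler, marker from where it was at the start of the episode above 0.02 m).
It fails at once if the tube or the bottle is knocked over (angle between any of tube50, dropper's own z axis and vertical above 0.5 rad).
It also fails if it takes over 38 s, if anything falls off the work surface, if the arm or the gripper's body presses on something with over 40 N, if the wrist force passes 120 N, or if a joint passes its speed limit or range.

ROBOT

A 6-joint arm with a two-finger parallel gripper is mounted at the origin on the work surface. World frame = base frame: x ahead of the robot, y to its left, z up, the work surface at z = 0. Lengths are in mm, angles in rad, forces in N, time in s.
With the tool pointing down it reaches from about 350 to 875 mm from the base axis. Payload 4.2 kg.
Tool frame: the origin (TCP) lies on the mounting face of the last link; the fingertips stand 173 mm ahead of it and the grasp point (between the pads) lies grip_point_offset ahead of it (grip_point_offset is the distance from the TCP to the grasp point, in mm); z points along the fingers, y is the line along which they close (so a half turn about z gives the same grasp; the last joint's range is limited). The gripper opens to 85 mm and grips with 20 to 120 N. Pads are 22 mm wide; open, the fingers measure 114 mm over their backs; the gripper's body (76 mm by 85 mm) begins 54 mm behind the grasp point. The pads swing forward as they close: fully open they stand 13 mm farther back than shut.
Start: joints at [1.552, 0.385, 0.008, 0, -1.194, -0.259], TCP at [171.368, 601.027, 404.712] pointing down, gripper open.
Joint ranges: [-3.14, 3.14], [-1.21, 2.06], [-1.07, 1.41], [-3.16, 2.05], [-2.99, -0.16], [-3.1, 3.1]. Speed limits (rad/s): [2.79, 2.79, 3.14, 3.14, 3.14, 3.14].

INTERFACE

Orientations are given as a unit quaternion [x, y, z, w].
In Python, from bench import read_state, get_image, job_done, recognise, place_of, grip_point_offset gives the robot as it stands. The module is installed in compiled form; this text tells all that it offers.
- The arm moves only by the tool carry_out, never from a script. Its arguments are lists of equal length, an entry for each row: "slide": the shift along the tool's x, y, z in m, a list of three; "roll": the turn about the tool's z in degrees; "claw": the finger opening in m, from 0 to 0.0854. A call has 1 to 8 rows; each row is the pose to reach, as a shift and turn from the pose commanded when the call began, along the tool's axes at that moment; what a row does not reach only later rows make up. A row lasts 1/8 s, in which the tool goes at most 62.5 mm and 10.7 degrees, less where a joint would pass 70% of its speed; a pose out of reach is approached as far as the arm can. A call with a gripper value outside its range is refused whole. The fingers move at their own pace and stop on an object; the grip force is fixed at half the most. Time passes only in rows, so rows that repeat a pose let the fingers close. It gives the time, the measured TCP pose, the force, the opening and the grip force at its end, in the units of the state.
- read_state(): the state, without advancing time (a new reading comes with each control period).
- get_image(name): name is "scene" or "top" or "wrist"; returns a dict with "img" (420x560x3 uint8, red, green, blue), "z_map" (420x560 float32, mm along the optical axis (not along the pixel's ray), 0 where there is no reading), "mtx" (3x3 intrinsics, pixels), "world_from_camera" (4x4, takes a point from camera to world coordinates); the wrist camera has in their place "T_tool_cam" (4x4, takes a point from camera to tool coordinates, whose origin is the TCP and whose axes are the flange's). Camera axes: x right, y up, looking along -z (the intrinsics and any distortion apply to the point x, -y, -z); pixel columns grow to the right and rows downward; lengths in mm; the calibration is good to about 2 mm. A picture is of the moment at which its call begins: read the wrist's pose just before it.
- job_done(): hands the job in; it is judged then, once.
Trained networks look in a picture, given as the dict that the camera call returned (one of the last four; its "shot" number tells which), for a name from the list of things; names that differ only in an ending like _2 or _b are one class to them, and where a whole thing is asked for, a point or a joint stands for the part that bears it (a point fixed in the world has none). Each returns a list of dicts, best first, with "conf" (0 to 1); they miss things now and then, are a little off and sometimes report something else, mostly with a low value. They report only what shows in the picture. A call takes as long as a camera call.
- recognise(picture, thing): "at" ([column, row] in pixels, amid what is visible of it).
- place_of(picture, thing): "at" ([column, row] in pixels: a listed point, or the origin of a listed thing).
The state is a dict: "clock": time; "joints": joint angles; "joint_vel": joint speeds; "joint_efforts": joint torques, N m; "position": TCP position; "ee_rot": TCP orientation; "contact_force": force on the tool from outside, world axes, zero at the start; "wrist_torque": the same for the moment, N m; "gripper_width": finger opening in mm; "grasp_force": force on a finger pad.
Only numpy, scipy, OpenCV 4.12 (cv2) and the standard library are available. Lean on these libraries where they do the work, as an engineer would, in place of code of your own. Each camera call takes 0.05 s, during which the arm holds its last target. There are 200 camera calls.

## Working session

There is one attempt and no reset: what is moved stays moved. The work goes in short steps, Python scripts to look and compute and a tool call to move; the robot and the scene stay as the last step left them, time stands still between calls to the robot, and variables do not carry over. Pictures are saved under pics/ and viewed, at most 10 in all, crops included, and the job is handed in when it is done.

Besides the shell and the picture viewer there is one more tool, called after "Call:" as name([rows], argument=value, ...), one row to a line, values as JSON. carry_out: Moves the arm, as the interface text tells. Its arguments: {"type":"object","properties":{"slide":{"type":"array"},"roll":{"type":"array"},"claw":{"type":"array"}},"required":["slide","roll","claw"]}

```bash
mkdir -p pics; cat > h.py <<'E'
import numpy as np, cv2
from bench import *
def cloud(p):
    z=p["z_map"];K=np.array(p["mtx"]);T=np.array(p["world_from_camera"])
    v,u=np.mgrid[:z.shape[0],:z.shape[1]]
    P=np.stack([(u-K[0,2])/K[0,0]*z,-(v-K[1,2])/K[1,1]*z,-z],-1)
    W=P@T[:3,:3].T+T[:3,3]; W[z==0]=np.nan
    return W
E
python3 - <<'E'
from h import *
s=read_state();print({k:np.round(v,3) for k,v in s.items()},grip_point_offset)
for n in("top","scene"):
    p=get_image(n);W=cloud(p);cv2.imwrite(f"pics/{n}.png",p["img"][...,::-1])
    np.savez(f"{n}.npz",W=W,img=p["img"])
    print(n,{k:v for k,v in p.items() if k not in("img","z_map","mtx","world_from_camera")})
    for t in["block_a","block_a_wells","block_a_foot","cup_a","tube50","dropper","stapler","marker"]:
        for f in(recognise,place_of):
            for d in f(p,t)[:3]:
                c,r=np.round(d["at"]).astype(int); w=W[min(max(r,0),419),min(max(c,0),559)]
                print(t,f.__name__[:3],(c,r),round(d["conf"],2),np.round(w))
    # white block tops z 85-105
    if n=="top":
        m=((W[...,2]>85)&(W[...,2]<103)&(W[...,0]<.78e3)&(W[...,0]>250)&(abs(W[...,1])<550)).astype(np.uint8)
        k,l,st,ce=cv2.connectedComponentsWithStats(m)
        for i in range(1,k):
            if st[i,4]>60:
                q=W[l==i][:,:2].astype(np.float32);print("comp",st[i],np.round(q.mean(0)),cv2.minAreaRect(q))
E
```

```text
{'clock': np.float64(0.0), 'joints': array([ 1.552e+00,  3.860e-01,  7.000e-03, -1.000e-03, -1.194e+00,
       -2.590e-01]), 'joint_vel': array([ 0.001, -0.001, -0.001,  0.001,  0.001,  0.002]), 'joint_efforts': array([ 0.0000e+00, -3.9229e+01,  1.8839e+01,  4.1860e+00, -5.0000e-03,
        0.0000e+00]), 'position': array([171.313, 600.847, 403.612]), 'ee_rot': array([ 0.99 , -0.139, -0.   ,  0.001]), 'contact_force': array([-0.602, -0.043, -0.517]), 'wrist_torque': array([ 0.001, -0.014,  0.023]), 'grasp_force': np.float64(0.0), 'gripper_width': np.float64(85.398)} 154.70000000000002
top {'shot': 1}
block_a cal (np.int64(348), np.int64(192)) 0.86 [ 590. -243.  100.]
block_a cal (np.int64(201), np.int64(240)) 0.81 [450. 208.  96.]
block_a cal (np.int64(207), np.int64(242)) 0.7 [444. 190.  95.]
block_a cal (np.int64(343), np.int64(197)) 0.63 [ 575. -227.  101.]
block_a cal (np.int64(348), np.int64(193)) 0.41 [ 590. -244.   86.]
block_a_wells cal (np.int64(343), np.int64(195)) 0.74 [ 583. -228.   92.]
block_a_wells cal (np.int64(346), np.int64(206)) 0.73 [ 564. -247.    2.]
block_a_foo
[... 2597 characters left out ...]
64(245), np.int64(250)) 0.81 [638.  27.  22.]
cup_a cal (np.int64(297), np.int64(227)) 0.73 [444.  -0.  15.]
tube50 cal (np.int64(270), np.int64(226)) 0.93 [544.   6.  57.]
dropper cal (np.int64(410), np.int64(314)) 0.69 [449. 464.  45.]
dropper cal (np.int64(338), np.int64(255)) 0.29 [483. 237.  80.]
dropper cal (np.int64(407), np.int64(323)) 0.83 [449. 462.  14.]
dropper cal (np.int64(331), np.int64(259)) 0.21 [488. 217.  56.]
stapler cal (np.int64(223), np.int64(156)) 0.7 [ 438. -489.   43.]
stapler cal (np.int64(220), np.int64(164)) 0.67 [ 450. -494.   11.]
marker cal (np.int64(193), np.int64(167)) 0.43 [ 537. -542.    0.]
marker cal (np.int64(194), np.int64(169)) 0.6 [ 542. -521.    3.]
```

View pics/top.png

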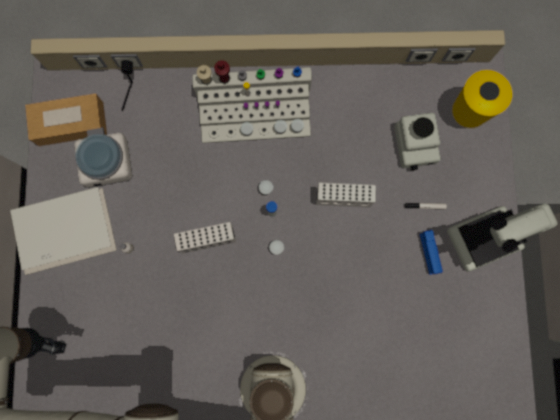

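View pics/scene.png

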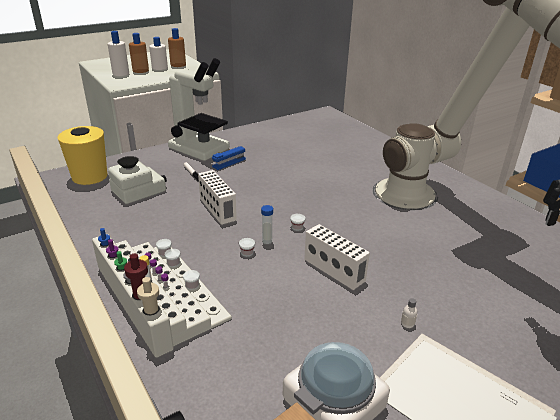

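The top and scene views show the left block (top px 204,237) with its large wells facing away, so it is block_b, at about (461, 202), push axis 191°. The right block (top px 347,193) is block_a, at about (590, -237), push axis -3.7°. The tube (271,207) and cups stand between them. I'll start with block_b and go to its far side, staying high.

Call:
carry_out([
  [0.056,0.034,0],
  [0.112,0.068,0],
  [0.168,0.102,0],
  [0.224,0.136,0],
  [0.28,0.17,0],
  [0.336,0.204,0],
  [0.392,0.238,0],
  [0.448,0.273,0],
], roll=[-4,-8,-12,-16,-20,-24,-27.2,-27.2], claw=[0,0,0,0,0,0,0,0])

```text
clock: 2.7
position: [511.9, 232.2, 405.1]
ee_rot: [0.995, 0.099, 0.0, -0.0]
contact_force: [0.7, 0.9, -0.5]
gripper_width: 0.3
grasp_force: 0.0
```

Call:
carry_out([
  [0,0,0],
  [0,0,0],
], roll=[0,0], claw=[0,0])

```text
clock: 2.95
position: [510.8, 233.6, 404.6]
ee_rot: [0.995, 0.098, -0.0, -0.0]
contact_force: [0.2, -0.4, -0.9]
gripper_width: -0.3
grasp_force: 0.0
```

```bash
cat >> h.py <<'E'
from scipy.spatial.transform import Rotation as Ro
def wcloud():
    s=read_state();p=get_image("wrist");T=np.eye(4);T[:3,:3]=Ro.from_quat(s["ee_rot"]).as_matrix();T[:3,3]=s["position"]
    p=dict(p);p["world_from_camera"]=T@np.array(p["T_tool_cam"]);return s,p,cloud(p)
def tops(W,lo,hi):
    m=((W[...,2]>lo)&(W[...,2]<hi)).astype(np.uint8)
    k,l,st,ce=cv2.connectedComponentsWithStats(m)
    for i in range(1,k):
        if st[i,4]>400: q=W[l==i][:,:2].astype(np.float32);print(st[i],np.round(np.median(W[l==i][:,2]),1),cv2.minAreaRect(q))
def delta(s,tgt):
    return Ro.from_quat(s["ee_rot"]).inv().apply(np.array(tgt)-s["position"])
E
python3 - <<'E'
from h import *
s,p,W=wcloud();cv2.imwrite("pics/w1.png",p["img"][...,::-1]);tops(W,86,103)
print(delta(s,[527.5,215.2,256]))
E
```

```text
[ 212  220  183   53 8694] 96.4 ((462.5223388671875, 202.31114196777344), (53.521331787109375, 174.3126220703125), 11.110196113586426)
[ 12.78548967  21.28445848 148.61018187]
```

View pics/w1.png

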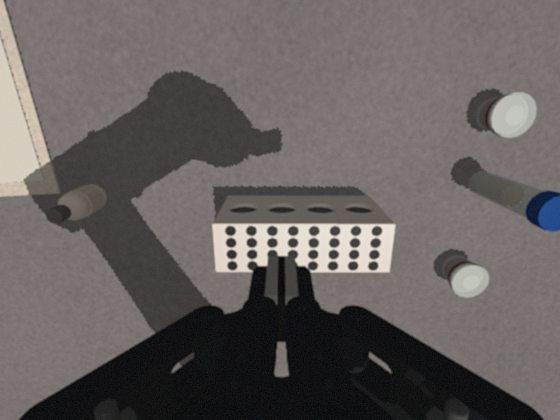

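The wrist view confirms block_b: four large wells on its far face (row 210), and the pose agrees. I move behind it and then go down to fingertip height of about 82 mm.

Call:
carry_out([
  [0.013,0.021,0],
  [0.013,0.021,0.04],
  [0.013,0.021,0.08],
  [0.013,0.021,0.12],
  [0.013,0.021,0.149],
  [0.013,0.021,0.149],
  [0.013,0.021,0.149],
], roll=[0,0,0,0,0,0,0], claw=[0,0,0,0,0,0,0])

```text
clock: 3.88
position: [527.8, 217.0, 257.1]
ee_rot: [0.995, 0.099, 0.001, -0.0]
contact_force: [-0.7, 0.3, -0.2]
gripper_width: 0.1
grasp_force: 0.0
```

Call:
carry_out([
  [-0.012,0,0.001],
  [-0.022,0,0.001],
  [-0.028,0,0.001],
  [-0.034,0,0.001],
  [-0.04,0,0.001],
  [-0.046,0,0.001],
  [-0.052,0,0.001],
  [-0.058,0,0.001],
], roll=[0,0,0,0,0,0,0,0], claw=[0,0,0,0,0,0,0,0])

```text
clock: 4.88
position: [470.3, 204.3, 254.5]
ee_rot: [0.995, 0.098, -0.0, 0.0]
contact_force: [0.4, 0.2, 0.0]
gripper_width: -0.1
grasp_force: 0.2
```

```bash
python3 - <<'E'
from h import *
s,p,W=wcloud();cv2.imwrite("pics/w2.png",p["img"][...,::-1]);print(s["position"],s["contact_force"])
E
```

```text
[470.25182322 204.2637239  254.54106956] [0.38191968 0.18143347 0.00134105]
```

View pics/w2.png

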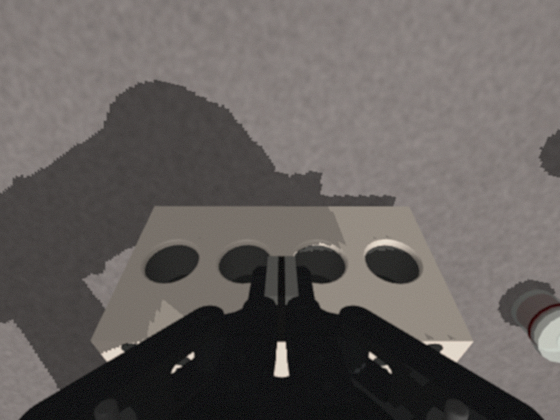

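The block is tipping on the spot, and its well face (row 260) is turning up. I keep pushing.

Call:
carry_out([
  [-0.006,0,0],
  [-0.012,0,0],
  [-0.018,0,0],
  [-0.024,0,0],
  [-0.03,0,0],
  [-0.03,0,0],
  [-0.03,0,0],
  [-0.03,0,0],
], roll=[0,0,0,0,0,0,0,0], claw=[0,0,0,0,0,0,0,0])

```text
clock: 5.92
position: [441.5, 198.7, 254.7]
ee_rot: [0.995, 0.098, 0.0, -0.0]
contact_force: [-0.1, 0.4, 0.5]
gripper_width: -0.1
grasp_force: 0.0
```

```bash
python3 - <<'E'
from h import *
s,p,W=wcloud();cv2.imwrite("pics/w3.png",p["img"][...,::-1]);print(s["position"],s["contact_force"],s["ee_rot"])
tops(W,42,62)
p=get_image("top");W2=cloud(p);W2[W2[...,0]<250]=np.nan;tops(W2,42,62)
# pre-pose for a at height (402)
th=np.radians(-3.73);n=np.array([np.cos(th),np.sin(th)])
print(delta(s,[*(np.array([590.5,-237.3])-67*n),402]))
E
```

```text
[441.49844422 198.67147183 254.72991835] [-0.13864141  0.44001869  0.46851812] [ 9.95161604e-01  9.82515691e-02  9.25556829e-05 -5.08927790e-05]
[  139   249   286    87 13820] 53.1 ((406.6521301269531, 191.35092163085938), (59.185218811035156, 174.97982788085938), 10.883374214172363)
[133  54 363  12 968] 51.9 ((1046.138427734375, -152.50738525390625), (17.197561264038086, 1192.0218505859375), 0.005193031392991543)
[396 122  44  45 579] 49.1 ((760.455810546875, -478.7435302734375), (151.36370849609375, 119.0638427734375), 7.497686386108398)
[423 230  20  45 414] 48.7 ((407.2666320800781, -503.4233093261719), (136.5390167236328, 32.066932678222656), 10.983028411865234)
[ 181  242   60   42 1359] 51.8 ((386.6324462890625, 187.5146484375), (96.05413818359375, 175.49169921875), 11.57449722290039)
[  -3.81674516  439.33087586 -147.30733707]
```

View pics/w3.png

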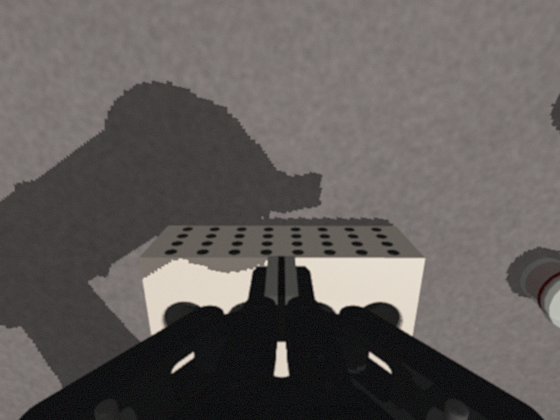

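Block_b is flat with its large wells up (px 185,318 and 380,318), and its foot has moved only about 4 mm. Now I lift and cross over to block_a.

Call:
carry_out([
  [0,0,-0.05],
  [0,0,-0.1],
  [-0.001,0.02,-0.147],
  [-0.002,0.08,-0.147],
  [-0.003,0.14,-0.147],
  [-0.004,0.2,-0.147],
  [-0.004,0.26,-0.147],
  [-0.004,0.32,-0.147],
], roll=[0,0,0,0,4,8,12,15], claw=[0,0,0,0,0,0,0,0])

```text
clock: 7.02
position: [500.1, -118.0, 401.9]
ee_rot: [0.999, -0.033, 0.0, -0.0]
contact_force: [1.0, 1.1, 0.6]
gripper_width: -0.1
grasp_force: 0.0
```

```bash
python3 - <<'E'
from h import *
s=read_state();th=np.radians(-3.73);n=np.array([np.cos(th),np.sin(th)])
print(s["position"],s["ee_rot"],delta(s,[*(np.array([590.5,-237.3])-67*n),402]))
E
```

```text
[ 500.07978591 -118.01831868  401.90122464] [ 9.99445672e-01 -3.32902126e-02  3.32397943e-04 -1.50067241e-05] [ 3.11573585e+01  1.13100372e+02 -8.40004038e-02]
```

Call:
carry_out([
  [0.016,0.057,0],
  [0.031,0.113,0],
  [0.031,0.113,0],
  [0.031,0.113,0],
], roll=[0,0,0,0], claw=[0,0,0,0])

```text
clock: 7.52
position: [523.4, -230.9, 401.2]
ee_rot: [0.999, -0.033, -0.0, -0.0]
contact_force: [0.4, 0.2, 0.2]
gripper_width: -0.0
grasp_force: 0.0
```

```bash
python3 - <<'E'
from h import *
s,p,W=wcloud();cv2.imwrite("pics/w4.png",p["img"][...,::-1]);print(s["position"],s["ee_rot"]);tops(W,86,103)
th=np.radians(-3.73);n=np.array([np.cos(th),np.sin(th)])
print(delta(s,[*(np.array([590.5,-237.3])-67*n),255]))
E
```

```text
[ 523.40421904 -230.91028884  401.24200549] [ 9.99458981e-01 -3.28854290e-02 -4.96696777e-04 -2.18459554e-04]
[  177    86   214    65 13242] 96.4 ((591.3643188476562, -237.73379516601562), (174.7530059814453, 52.17488479614258), 86.24189758300781)
[  0.5180023    2.07010405 146.24073351]
```

View pics/w4.png

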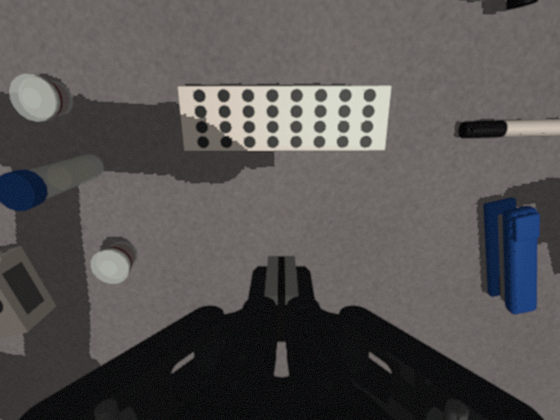

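The wrist view shows block_a (px 285,118) ahead of the closed fingers, square to them, with the bench clear between. Next I descend and push.

Call:
carry_out([
  [0,0.002,0.04],
  [0,0.002,0.08],
  [0,0.002,0.12],
  [0,0.002,0.147],
  [0,0.002,0.147],
  [0,0.002,0.147],
], roll=[0,0,0,0,0,0], claw=[0,0,0,0,0,0])

```text
clock: 8.32
position: [524.2, -232.0, 256.2]
ee_rot: [1.0, -0.031, 0.001, 0.0]
contact_force: [0.6, -0.3, 0.8]
gripper_width: 0.0
grasp_force: 0.0
```

Call:
carry_out([
  [0.012,0,0],
  [0.022,0,0],
  [0.028,0,0],
  [0.034,0,0],
  [0.04,0,0],
  [0.046,0,0],
  [0.052,0,0],
  [0.058,0,0],
], roll=[0,0,0,0,0,0,0,0], claw=[0,0,0,0,0,0,0,0])

```text
clock: 9.32
position: [581.9, -236.6, 254.8]
ee_rot: [0.999, -0.032, 0.0, 0.0]
contact_force: [-1.7, -0.2, 1.0]
gripper_width: -0.3
grasp_force: 0.3
```

Call:
carry_out([
  [0.006,0,0],
  [0.012,0,0],
  [0.018,0,0],
  [0.024,0,0],
  [0.03,0,0],
  [0.03,0,0],
  [0.03,0,0],
  [0.03,0,0],
], roll=[0,0,0,0,0,0,0,0], claw=[0,0,0,0,0,0,0,0])

```text
clock: 10.32
position: [611.1, -238.5, 254.7]
ee_rot: [0.999, -0.032, -0.0, -0.0]
contact_force: [0.6, 0.3, -0.0]
gripper_width: 0.1
grasp_force: 0.0
```

Call:
carry_out([
  [0,0,-0.04],
  [0,0,-0.08],
  [-0.03,0,-0.12],
  [-0.06,0,-0.12],
  [-0.06,0,-0.12],
  [-0.06,0,-0.12],
], roll=[0,0,0,0,0,0], claw=[0,0,0,0,0,0])

```text
clock: 11.08
position: [551.6, -234.6, 374.8]
ee_rot: [0.999, -0.032, 0.0, 0.0]
contact_force: [-0.0, 0.2, -0.5]
gripper_width: -0.2
grasp_force: 0.0
```

```bash
python3 - <<'E'
from h import *
s,p,W=wcloud();cv2.imwrite("pics/w5.png",p["img"][...,::-1]);print(s["position"],s["contact_force"]);tops(W,42,62)
p=get_image("scene");cv2.imwrite("pics/s2.png",p["img"][...,::-1])
E
```

```text
[ 551.60719514 -234.60641147  374.78944005] [-0.04303454  0.22998417 -0.504715  ]
[  173     0   217   121 20658] 53.2 ((664.896728515625, -242.50949096679688), (174.6436004638672, 93.29314422607422), 86.3938980102539)
[ 500    0   60   34 1192] 48.6 ((687.7501220703125, -450.6014099121094), (49.15205001831055, 22.784523010253906), 83.50418090820312)
[ 37 194  34  32 438] 52.5 ((550.6879272460938, -14.689653396606445), (28.513118743896484, 13.226733207702637), 19.77838706970215)
[ 513  242   37  108 3373] 49.3 ((409.171142578125, -503.4294738769531), (137.0654296875, 32.12647247314453), 10.343792915344238)
[  0 329  21  42 497] 50.0 ((378.39923095703125, 98.05796813964844), (17.862598419189453, 51.07805252075195), 80.37620544433594)
```

View pics/s2.png

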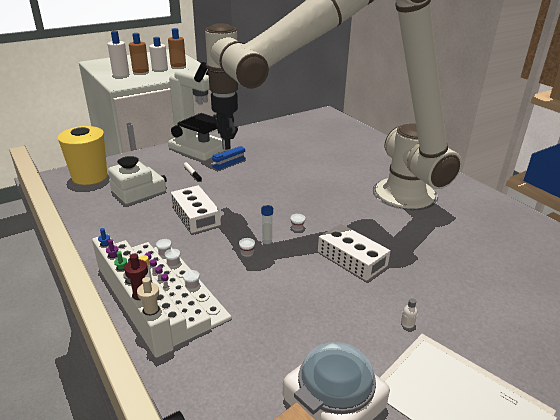

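The scene view shows both blocks (px 195,207 and 355,250) flat with the large wells up. The tube, cups, dropper bottle, stapler and marker stand where they were, and the arm is clear.

```bash
python3 -c "
from bench import *
print(job_done())"
```

```text
the job is handed in; nothing more can be done
None
```

I pushed both blocks over on the spot. They lie flat with the large wells up, the bystanders look unmoved in the final picture, and I handed the job in at about 11 s on the robot clock; the hand-in returned no verdict.

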